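# Fit and aim the filming mirror over the stockpot

### The arm

A 6-joint arm with a two-finger parallel gripper is mounted at the origin on the work surface; the furniture and walls round the work are solid. World frame = base frame: x ahead of the robot, y to its left, z up, the work surface at z = 0. Lengths are in m, angles in rad, forces in N, time in s.
With the tool pointing down it reaches from about 0.375 to 0.9 m from the base axis. Payload 3.1 kg.
Tool frame: the origin (TCP) lies at the very end of the fingers, on their centre line; the grasp point (between the pads) lies 19 mm behind it; z points along the fingers, y is the direction in which the jaws open and shut (so a half turn about z gives the same grasp; the last joint's range is limited). The gripper opens to 85 mm and grips with 20 to 120 N. Pads are 22 mm wide; open, the fingers measure 114 mm over their backs; the gripper's body (76 mm by 85 mm) begins 54 mm behind the grasp point. The pads swing forward as they close: fully open they stand 13 mm farther back than shut.
Start: joints at [1.103, 0.527, 1.433, -0, 1.181, -0.178], TCP at [0.179, 0.599, 0.231] pointing down, gripper open.
Joint ranges: [-3.08, 3.08], [-0.75, 2.2], [0.22, 2.44], [-1.43, 4.57], [0, 2.65], [-2.85, 2.85]. Speed limits (rad/s): [2.79, 2.79, 3.14, 3.14, 3.14, 3.14].

### API

Orientations are given as a unit quaternion [x, y, z, w].
In Python, from station import manip gives the robot as it stands.
- The arm moves only by the tool send_rows, never from a script. Its argument "motion" is a list of rows, each an object with "gripper": the finger opening in mm, from 0 to 85.4; "travel": the shift along the tool's x, y, z in mm, a list of three; "rotation": the turn, a rotation vector about the tool's x, y, z in degrees, a list of three. In form: [{"gripper": gripper, "travel": [x, y, z], "rotation": [ax, ay, az]}, ...]. A call has 1 to 12 rows; each row shifts and turns the commanded pose from where the row before left it, along the tool's axes as they then stand; what a row does not reach is not made up. A row lasts 1/12 s, in which the tool goes at most 41.7 mm and 7.16 degrees, less where a joint would pass 70% of its speed; a pose out of reach is approached as far as the arm can. A call is refused whole if a number of a shift passes 41.7 or a number of a turn 7.16, either way. A call with a gripper value outside its range is refused whole. The fingers move at their own pace and stop on an object; "newtons" is the grip in N (left out, the last holds). Time passes only in rows, so rows that do not move let the fingers close. It gives the time, the measured TCP pose, the force and the opening at its end, in the units of the state.
- manip.sense(): the state, without advancing time (a new reading comes with each control period).
- manip.snapshot(name): name is "scene" or "top" or "wrist"; returns the picture (480x640x3 uint8, red, green, blue); there is no depth.
- manip.calibration(name): a dict with "fx", "fy", "cx", "cy" (pixels), "cam_to_world" (4x4, takes a point from camera to world coordinates). Camera axes: x right, y down, z forward; pixel columns grow to the right and rows downward; lengths in m; the calibration is good to about 2 mm. A picture is of the moment at which its call begins: read the wrist's pose just before it. calibration takes no time and is no camera call; for the wrist camera it gives the pose at the moment of the call.
- manip.sign_off(): hands the job in, once; it reports no verdict.
The state is a dict: "t": time; "q": joint angles; "qd": joint speeds; "tau": joint torques, N m; "tcp_pos": TCP position; "tool_rot": TCP orientation; "force": force on the tool from outside, world axes, zero at the start; "ft_torque": the same for the moment, N m; "finger_gap": opening from 0.0 (shut) to 1.0 (fully open).
Only numpy, scipy, OpenCV 4.12 (cv2) and the standard library are available. Lean on these libraries where they do the work, as an engineer would, in place of code of your own. Each camera call takes 0.05 s, during which the arm holds its last target. There are 200 camera calls.

### The job

The phone filming the jam-making stands too low to see into the stockpot. Put the mirror head on the post, its sleeve pushed fully down over the spigot until it sits on the shoulder, and turn it so that the phone's lens sees the jar lid at the bottom of the pot in the middle of the mirror's width. The sleeve turns freely on the spigot, so finish still gripping the mirror head, keeping it still at that angle; leave the pot and the jars where they are.

Things in the scene. Friction and masses are not known exactly. Their poses are not given: they have to be found in the camera images.
- mirror_head: Loose mirror head, 0.25 kg, standing on its sleeve. Origin: on the sleeve axis at its underside, z up. Round aluminium sleeve open below: bore 23 mm, 50 deep, 32 outside, bottom flange 44 across; solid cap to z = 60; black grip block on top. In front, on a short arm, a fixed-tilt rectangular mirror in a frame 94 wide (y) that spans x -30 to -82, z 25 to 98 mm, looking along -x and downward.
- glass_middle (a point): Middle of the mirror's reflecting face, at [-56, 0, 60] mm in the mirror head's frame. The glass is 86 mm wide (along y), 76 mm along its slope; it looks along -x and 37 degrees downward (normal [-0.799, 0, -0.602] in the head's frame), and the tilt cannot be changed.
- grip_middle (a point): Middle of the upright black grip block, at [0, 0, 90] mm in the mirror head's frame. The block is 18 x 18 mm in section, sides along the head's x and y, from z = 68 to 112 mm, on a thin neck.
- post_stand: Heavy fixed stand that does not move: round dark foot 110 mm across, 20 mm post, 44 mm collar whose flat top is the shoulder at z = 150 mm, and above it the round upright spigot, 20 mm across and 45 mm high, its top 8 mm tapering to 10 mm across. Origin: on the post's axis at the worktop.
- shoulder (a point): Centre of the shoulder's flat top, on the spigot's axis, 150 mm above the worktop. The sleeve is home when the mirror head's origin is here.
- phone_stand: Phone held upright and sideways (150 mm wide, 8 mm thick, top edge at 154 mm) on a small round-footed table stand (94 mm across), fixed. Origin: under the middle of the foot. The rear camera looks along its +x, towards the post; the screen faces the robot's side.
- phone_lens (a point): The phone's upper rear lens, the one that films, 140 mm above the worktop. It sees in a wide field round its +x.
- stockpot: Open steel pot, 180 mm across and 100 mm high, walls 4 mm, floor 5 mm thick, two side handles, 1.3 kg, standing loose beside the post. Origin: centre of its underside.
- jar_lid: Screw lid of a jar, 63 mm across and 13 mm high, lying flat on the bottom of the stockpot: what the phone must see. Origin: centre of its underside.
- jam_small: Small closed jam jar, 51 mm across, 70 mm high, bystander. Origin: centre of its underside.
- jam_large: Large closed jam jar, 72 mm across, 112 mm high, bystander. Origin: centre of its underside.
- empty_jar: Empty closed jar, 58 mm across, 75 mm high, bystander. Origin: centre of its underside.
Things that resemble listed ones, but are neither listed nor needed, are in the scene too. Leave any yellow look-alike of the mirror_head alone. What is shaped like the phone_stand but purple is not meant.

How it is judged:
On the way, in this order (a step that is already met when the one before it is completed fails the run):
1. the mirror head is lifted clear of the worktop in the gripper (height (world z) of mirror_head above 0.05 m and contact force between the fingers and mirror_head above 1 N), for 0.1 s.
2. the sleeve is fully home on the spigot (z of mirror_head in the frame of shoulder between -0.003 and 0.004 m and horizontal distance between mirror_head and shoulder below 0.005 m and angle between mirror_head's own z axis and vertical below 0.07 rad), for 0.2 s.
At the end, for the whole second after the job is handed in: Sleeve on the shoulder within 4 mm, axis within 5 mm and 4 degrees; the lens sees the jar lid's middle within about 20 mm of the mirror's upright middle line (4.5 degrees of turn); the fingers still grip the head, at rest; pot moved under 15 mm, jars under 25 mm (all of step 2 and x of phone_lens in the frame of mirror_head below -0.15 m and x of jar_lid in the frame of mirror_head below -0.05 m and ((y of phone_lens in the frame of mirror_head between 0.03 and 0.045 m and y of jar_lid in the frame of mirror_head between -0.0666 and 0.0058 m) or (y of phone_lens in the frame of mirror_head between 0.045 and 0.06 m and y of jar_lid in the frame of mirror_head between -0.0787 and -0.0063 m) or (y of phone_lens in the frame of mirror_head between 0.06 and 0.075 m and y of jar_lid in the frame of mirror_head between -0.0908 and -0.0185 m) or (y of phone_lens in the frame of mirror_head between 0.075 and 0.09 m and y of jar_lid in the frame of mirror_head between -0.103 and -0.0306 m) or (y of phone_lens in the frame of mirror_head between 0.09 and 0.105 m and y of jar_lid in the frame of mirror_head between -0.1151 and -0.0428 m) or (y of phone_lens in the frame of mirror_head between 0.105 and 0.12 m and y of jar_lid in the frame of mirror_head between -0.1273 and -0.0549 m) or (y of phone_lens in the frame of mirror_head between 0.12 and 0.135 m and y of jar_lid in the frame of mirror_head between -0.1394 and -0.067 m) or (y of phone_lens in the frame of mirror_head between 0.135 and 0.15 m and y of jar_lid in the frame of mirror_head between -0.1516 and -0.0792 m) or (y of phone_lens in the frame of mirror_head between 0.15 and 0.165 m and y of jar_lid in the frame of mirror_head between -0.1637 and -0.0913 m) or (y of phone_lens in the frame of mirror_head between 0.165 and 0.18 m and y of jar_lid in the frame of mirror_head between -0.1759 and -0.1035 m) or (y of phone_lens in the frame of mirror_head between 0.18 and 0.195 m and y of jar_lid in the frame of mirror_head between -0.188 and -0.1156 m) or (y of phone_lens in the frame of mirror_head between 0.195 and 0.21 m and y of jar_lid in the frame of mirror_head between -0.2002 and -0.1278 m)) and contact force between the fingers and mirror_head above 2 N and linear speed of mirror_head below 0.01 m/s and angular speed of mirror_head below 0.1 rad/s and distance of each of jam_small, jam_large, empty_jar from where it was at the start of the episode below 0.025 m and distance of stockpot from where it was at the start of the episode below 0.015 m); the arm keeps its last pose, push and grip.
It fails at once if the stockpot is shifted more than 15 mm (distance of stockpot from where it was at the start of the episode above 0.015 m).
It fails at once if the small jar is shifted more than 25 mm or tipped (distance of jam_small from where it was at the start of the episode above 0.025 m or angle between jam_small's own z axis and vertical above 0.3 rad).
It fails at once if the large jar is shifted more than 25 mm or tipped (distance of jam_large from where it was at the start of the episode above 0.025 m or angle between jam_large's own z axis and vertical above 0.3 rad).
It fails at once if the empty jar is shifted more than 25 mm or tipped (distance of empty_jar from where it was at the start of the episode above 0.025 m or angle between empty_jar's own z axis and vertical above 0.3 rad).
It also fails if it takes over 48 s, if anything falls off the work surface, if the arm or the gripper's body presses on something with over 40 N, if the wrist force passes 120 N, or if a joint passes its speed limit or range.

## Working session

There is one attempt and no reset: what is moved stays moved. The work goes in short steps, Python scripts to look and compute and a tool call to move; the robot and the scene stay as the last step left them, time stands still between calls to the robot, and variables do not carry over. Pictures are saved under pics/ and viewed, about 8 in all and at most 12, crops included, and the job is handed in when it is done.

Besides the shell and the picture viewer there is one more tool, called as name(argument=value, ...) on one line, values as JSON. send_rows: Moves the arm, as the interface text tells. Its arguments: {"type":"object","properties":{"motion":{"type":"array","items":{"type":"object","properties":{"gripper":{"type":"number"},"travel":{"type":"array","items":{"type":"number"}},"rotation":{"type":"array","items":{"type":"number"}}}}},"newtons":{"type":"number"}},"required":["motion"]}

```bash
mkdir -p pics; ls; python3 - <<'E'
from station import manip
import cv2
for n in("scene","top"):
    im=manip.snapshot(n); cv2.imwrite(f"pics/{n}0.png",im[:,:,::-1])
    c=manip.calibration(n); print(n,c)
print(manip.sense())
E
```

```text
pics
scene {'fx': 458.1053501936048, 'fy': 458.1053501936048, 'cx': 321.99556811825215, 'cy': 230.94450418233208, 'cam_to_world': array([[ 0.82674338, -0.24456353,  0.50663998, -0.14027972],
       [-0.5620253 , -0.31909291,  0.76309061, -0.95677446],
       [-0.02495891, -0.91562459, -0.40125884,  0.61178687],
       [ 0.        ,  0.        ,  0.        ,  1.        ]])}
top {'fx': 453.7918738200222, 'fy': 453.7918738200222, 'cx': 321.9093800214305, 'cy': 242.69072986861926, 'cam_to_world': array([[-0.00183322, -0.97809331,  0.20815889,  0.28360028],
       [-0.99999266,  0.00249344,  0.00290936, -0.00887466],
       [-0.00336466, -0.20815203, -0.9780907 ,  1.14216552],
       [ 0.        ,  0.        ,  0.        ,  1.        ]])}
{'t': 0.1, 'q': array([ 1.10250837e+00,  5.28385805e-01,  1.43375186e+00,  9.15452887e-06,
        1.18140126e+00, -1.78488108e-01]), 'qd': array([ 0.00067391, -0.00218016, -0.00288856,  0.00024932, -0.00067016,
        0.0021526 ]), 'tau': array([-6.66707615e-05, -4.43310535e+01, -1.78586555e+01, -2.85365631e-04,
        3.96961783e-03, -8.15963062e-06]), 'tcp_pos': array([0.17827307, 0.59837732, 0.23043082]), 'tool_rot': array([ 1.44395060e-01,  9.89519641e-01, -9.21351034e-04, -3.13258579e-04]), 'force': array([-0.29650495,  0.84336483, -1.01224931]), 'ft_torque': array([ 0.01973855, -0.03700273, -0.0032307 ]), 'finger_gap': 1.000663486157114}
```

View pics/scene0.png

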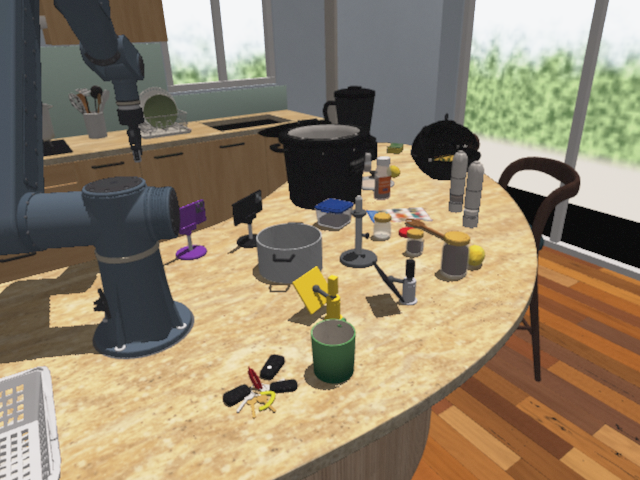

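View pics/top0.png

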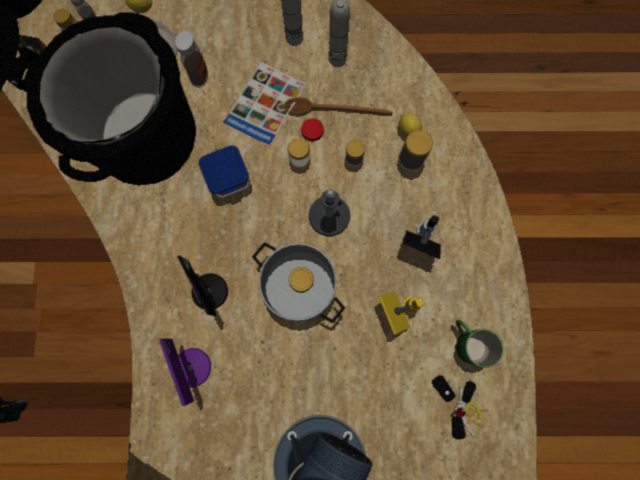

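The top view shows the aluminium/black mirror head at about (428,235), with its yellow look-alike at (402,311). The post is at (329,213) and the pot at (299,285) with the lid at (301,279). The black phone stand is at (205,287), and the purple one at (185,368) isn't meant. Next I'll enlarge the head, post and phone.

```bash
cat > h.py <<'E'
import numpy as np,cv2
from station import manip
def ray(c,u,v,z):
    M=c["cam_to_world"]; d=M[:3,:3]@np.array([(u-c["cx"])/c["fx"],(v-c["cy"])/c["fy"],1]); o=M[:3,3]
    return o+d*(z-o[2])/d[2]
def proj(c,P):
    M=np.linalg.inv(c["cam_to_world"]); p=M[:3,:3]@np.asarray(P)+M[:3,3]
    return np.array([c["fx"]*p[0]/p[2]+c["cx"],c["fy"]*p[1]/p[2]+c["cy"]])
E
python3 - <<'E'
from h import *
im=cv2.imread("pics/top0.png"); sc=cv2.imread("pics/scene0.png")
r=lambda a,x,y,w,h,f:cv2.resize(a[y:y+h,x:x+w],None,fx=f,fy=f,interpolation=cv2.INTER_CUBIC)
A=r(im,160,240,80,60,5);B=r(im,290,175,80,60,5);C=r(im,390,200,80,60,5);D=r(sc,370,250,60,60,5)
D=cv2.copyMakeBorder(D,0,0,50,50,cv2.BORDER_CONSTANT)
cv2.imwrite("pics/c1.png",np.vstack([np.hstack([A,B]),np.hstack([C,D])]))
c=manip.calibration("top")
for n,u,v,z in[("foot",329,215,.01),("lid",301.5,279.5,.018),("pot rim",298,285,.1),("phonefoot",211,291,.005)]: print(n,ray(c,u,v,z).round(4))
E
```

```text
foot [ 0.5977 -0.024   0.01  ]
lid [0.4293 0.0455 0.018 ]
pot rim [0.4059 0.0495 0.1   ]
phonefoot [0.4025 0.2728 0.005 ]
```

View pics/c1.png

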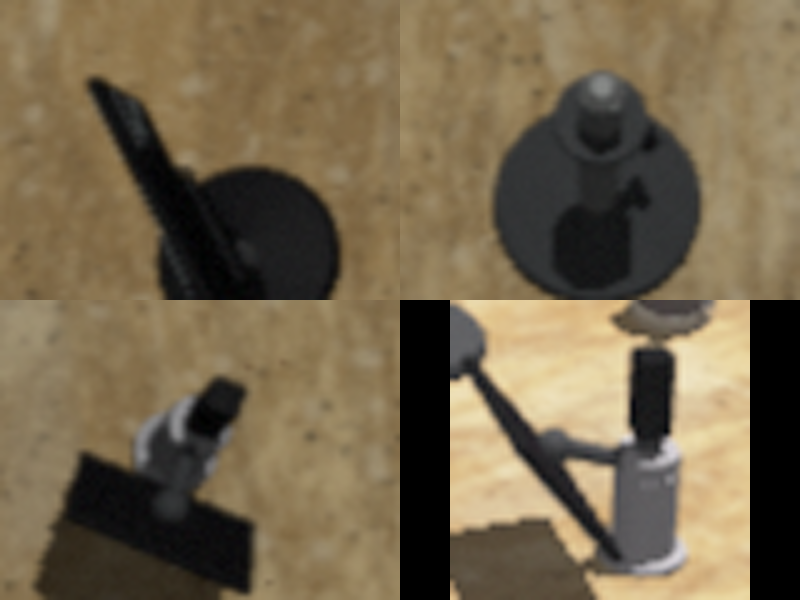

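The upper-left crop shows the phone and its foot, and the upper-right shows the spigot tip at about (330,192) with the collar at about (330,198). In the lower row the black and aluminium head has its grip top at about (435,218), which matches the description. Next I need the phone's lens, so I'll brighten crops from both cameras.

```bash
python3 - <<'E'
from h import *
im=cv2.imread("pics/top0.png"); sc=cv2.imread("pics/scene0.png")
g=lambda a:(255*(a/255.)**0.45).astype(np.uint8)
r=lambda a,x,y,w,h,f:cv2.resize(g(a[y:y+h,x:x+w]),None,fx=f,fy=f,interpolation=cv2.INTER_CUBIC)
cv2.imwrite("pics/c2.png",np.hstack([r(im,170,250,66,70,6),r(sc,220,185,60,70,6)]))
c=manip.calibration("top")
for n,u,v,z in[("grip",435,218.4,.112),("shoulder",330,198,.15),("spigot",330.4,192,.195)]: print(n,ray(c,u,v,z).round(4))
# mirror frame corners: upper edge in picture / heading
for n,u,v in[("fA",390+82/5,200+155/5),("fB",390+253/5,200+222/5)]: print(n,ray(c,u,v,.098).round(4))
for n,u,v in[("pA",179,256.5),("pB",213,313)]: print(n,ray(c,u,v,.154).round(4))
E
```

```text
grip [ 0.5604 -0.2712  0.112 ]
shoulder [ 0.599  -0.0246  0.15  ]
spigot [ 0.5984 -0.0248  0.195 ]
fA [ 0.5336 -0.2056  0.098 ]
fB [ 0.501  -0.2845  0.098 ]
pA [0.4634 0.3106 0.154 ]
pB [0.3394 0.2293 0.154 ]
```

View pics/c2.png

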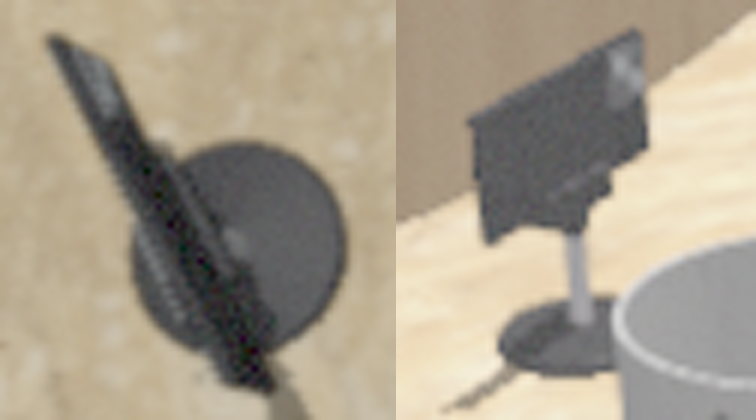

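The phone's camera cluster is at its far end, upper corner, at scene pixel (258.7,196). Now I'll work out the poses, the final yaw and the first move.

```bash
cat >> h.py <<'E'
from scipy.spatial.transform import Rotation as R
from scipy.optimize import brentq
S=np.array([.5987,-.0247,.15])
def solve(L,J):
    n=np.array([-.799,0,-.602]);G=np.array([-.056,0,.060])
    def loc(a,P): return R.from_euler('z',a).inv().apply(P-S)
    def f(a):
        l,j=loc(a,L),loc(a,J); return l[1]*((j-G)@n)+j[1]*((l-G)@n)
    a=brentq(f,-1.5,-.2); return a,loc(a,L),loc(a,J)
def step(to,yaw_y=None):
    "tool-axes shift in mm, and turn about tool z in deg, to bring TCP to `to` with y axis at world angle yaw_y"
    s=manip.sense(); q=R.from_quat(s["tool_rot"]); m=q.as_matrix()
    d=q.inv().apply(np.asarray(to)-s["tcp_pos"])*1000
    a=np.degrees(np.arctan2(m[1,1],m[0,1])); 
    print("t",s["t"],"tcp",s["tcp_pos"].round(4),"shift",d.round(1),"yang",a.round(2),"tilt z",m[:,2].round(4), "turn_z",None if yaw_y is None else round(-((yaw_y-a+90)%180-90),2),"gap",round(s["finger_gap"],3),"F",s["force"].round(1))
    return d
E
python3 - <<'E'
from h import *
sc=manip.calibration("scene");t=manip.calibration("top")
for v in(194,195.5,197): print("lens scene",ray(sc,258.7,v,.14).round(4))
d=np.array([.837,.548]);n=np.array([.548,-.837]);mid=np.array([.4014,.27])
for e in(.06,.065): print("lens geo",mid+d*e+n*.006)
J=np.array([.4293,.0455,.005]);J[:2]=ray(t,301.5,279.5,.018)[:2]
for L in([.452,.30,.14],[.462,.305,.14],[.45,.31,.14]):
    a,l,j=solve(np.array(L),J);print(L,np.degrees(a).round(2),l.round(4),j.round(4))
for n_,u,v in[("bA",390+82/5,200+155/5),("bB",390+253/5,200+222/5)]: print(n_,ray(t,u,v,.025).round(4))
step([.5,.25,.3],67.6);step([.5604,-.2712,.3],67.6)
E
```

```text
lens scene [0.4599 0.3051 0.14  ]
lens scene [0.4532 0.292  0.14  ]
lens scene [0.4467 0.2791 0.14  ]
lens geo [0.454908 0.297858]
lens geo [0.459093 0.300598]
[0.452, 0.3, 0.14] -48.72 [-0.3408  0.104  -0.01  ] [-0.1645 -0.081  -0.145 ]
[0.462, 0.305, 0.14] -49.8 [-0.3401  0.1084 -0.01  ] [-0.163  -0.0841 -0.145 ]
[0.45, 0.31, 0.14] -48.93 [-0.35    0.1078 -0.01  ] [-0.1642 -0.0816 -0.145 ]
bA [ 0.551  -0.2193  0.025 ]
bB [ 0.5162 -0.3038  0.025 ]
t 0.1 tcp [0.1783 0.5984 0.2304] shift [-407.8 -242.   -69.3] yang 73.4 tilt z [-9.0e-04 -1.7e-03 -1.0e+00] turn_z 5.8 gap 1.001 F [-0.3  0.8 -1. ]
t 0.1 tcp [0.1783 0.5984 0.2304] shift [-614.7 -724.3  -68.4] yang 73.4 tilt z [-9.0e-04 -1.7e-03 -1.0e+00] turn_z 5.8 gap 1.001 F [-0.3  0.8 -1. ]
```

send_rows(motion=[{"gripper": 85,"travel": [-34,-20,-6],"rotation": [0,0,0.5]},{"gripper": 85,"travel": [-34,-20,-6],"rotation": [0,0,0.5]},{"gripper": 85,"travel": [-34,-20,-6],"rotation": [0,0,0.5]},{"gripper": 85,"travel": [-34,-20,-6],"rotation": [0,0,0.5]},{"gripper": 85,"travel": [-34,-20,-6],"rotation": [0,0,0.5]},{"gripper": 85,"travel": [-34,-20,-6],"rotation": [0,0,0.5]},{"gripper": 85,"travel": [-34,-20,-6],"rotation": [0,0,0.5]},{"gripper": 85,"travel": [-34,-20,-6],"rotation": [0,0,0.5]},{"gripper": 85,"travel": [-34,-20,-6],"rotation": [0,0,0.5]},{"gripper": 85,"travel": [-34,-20,-6],"rotation": [0,0,0.5]},{"gripper": 85,"travel": [-34,-21,-5],"rotation": [0,0,0.5]},{"gripper": 85,"travel": [-34,-21,-4],"rotation": [0,0,0.3]}])

```text
t: 1.1
tcp_pos: [0.4839, 0.2339, 0.3005]
tool_rot: [0.194, 0.981, 0.0, -0.0]
force: [0.3, 1.0, 0.1]
finger_gap: 0.994
```

```bash
python3 -c "
from h import *
step([.5604,-.2712,.27],67.6)"
```

```text
t 1.1 tcp [0.4839 0.2339 0.3005] shift [-263.4 -437.7   30.5] yang 67.57 tilt z [-1.e-04  1.e-04 -1.e+00] turn_z -0.03 gap 0.994 F [0.3 1.  0.1]
```

send_rows(motion=[{"gripper": 85,"travel": [-22,-36.5,2],"rotation": [0,0,0]},{"gripper": 85,"travel": [-22,-36.5,2],"rotation": [0,0,0]},{"gripper": 85,"travel": [-22,-36.5,2],"rotation": [0,0,0]},{"gripper": 85,"travel": [-22,-36.5,2],"rotation": [0,0,0]},{"gripper": 85,"travel": [-22,-36.5,2],"rotation": [0,0,0]},{"gripper": 85,"travel": [-22,-36.5,2],"rotation": [0,0,0]},{"gripper": 85,"travel": [-22,-36.5,2],"rotation": [0,0,0]},{"gripper": 85,"travel": [-22,-36.5,3],"rotation": [0,0,0]},{"gripper": 85,"travel": [-22,-36.5,3],"rotation": [0,0,0]},{"gripper": 85,"travel": [-22,-36.5,3],"rotation": [0,0,0]},{"gripper": 85,"travel": [-22,-36,3],"rotation": [0,0,0]},{"gripper": 85,"travel": [-22,-36,3],"rotation": [0,0,0]}])

```text
t: 2.1
tcp_pos: [0.5585, -0.2597, 0.2713]
tool_rot: [0.194, 0.981, 0.0, -0.0]
force: [0.3, 0.4, 0.2]
finger_gap: 0.995
```

send_rows(motion=[{"gripper": 85,"travel": [0,0,0],"rotation": [0,0,0]},{"gripper": 85,"travel": [0,0,0],"rotation": [0,0,0]},{"gripper": 85,"travel": [0,0,0],"rotation": [0,0,0]}])

```text
t: 2.35
tcp_pos: [0.5582, -0.2574, 0.2711]
tool_rot: [0.195, 0.981, 0.001, -0.001]
force: [1.2, 0.5, 0.9]
finger_gap: 0.987
```

```bash
python3 - <<'E'
from h import *
step([.5604,-.2712,.12],67.6)
c=manip.calibration("wrist");im=manip.snapshot("wrist")[:,:,::-1].copy();cv2.imwrite("pics/w1.png",im);print(c)
a=np.radians(-22.4);Rz=R.from_euler('z',a)
for p in([9,9,112],[9,-9,112],[-9,-9,112],[-9,9,112],[-82,47,98],[-82,-47,98]):
    print(p,proj(c,Rz.apply(np.array(p)/1000)+[.5607,-.272,0]).round(1))
E
```

```text
t 2.35 tcp [ 0.5582 -0.2574  0.2711] shift [ -7.7 -12.1 151.1] yang 67.55 tilt z [-0.0017  0.0018 -1.    ] turn_z -0.05 gap 0.987 F [1.2 0.5 0.9]
{'fx': 388.8109077377492, 'fy': 388.8109077377492, 'cx': 320.9324941328767, 'cy': 230.6035481647489, 'cam_to_world': array([[ 0.38045899,  0.88361358,  0.27290659,  0.48820065],
       [ 0.92479702, -0.3638972 , -0.1110374 , -0.22900786],
       [ 0.00119579,  0.29462838, -0.95561116,  0.41305716],
       [ 0.        ,  0.        ,  0.        ,  1.        ]])}
[9, 9, 112] [316.6 230.1]
[9, -9, 112] [294.3 230.1]
[-9, -9, 112] [293.9 208.5]
[-9, 9, 112] [316.5 208.5]
[-82, 47, 98] [365.4 112.7]
[-82, -47, 98] [244.2 112.6]
```

View pics/w1.png

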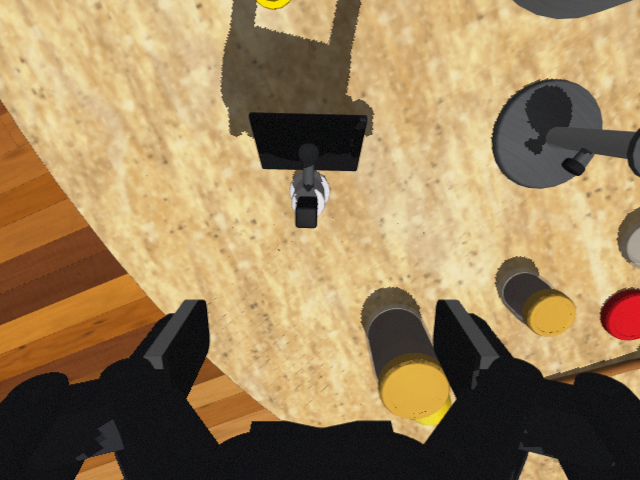

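The grip top is at about (307,217) and the mirror's upper edge runs from (250,113) to (368,115). That corrects my estimate by about 2 mm, with a yaw of about -23.5°. The jars are well clear, so I'll align and descend.

```bash
python3 - <<'E'
from h import *
c=manip.calibration("wrist")
print(ray(c,307,217,.112),ray(c,413,383,.112))
step([.5600,-.2702,.076],66.5)
E
```

```text
[ 0.55964215 -0.26928759  0.112     ] [ 0.74295925 -0.24048564  0.112     ]
t 2.4 tcp [ 0.5583 -0.2566  0.2715] shift [ -7.1 -12.1 195.5] yang 67.62 tilt z [-0.0013  0.0015 -1.    ] turn_z 1.12 gap 0.996 F [-0.4 -0.7 -0.7]
```

send_rows(motion=[{"gripper": 85,"travel": [-3,-6,10],"rotation": [0,0,0.6]},{"gripper": 85,"travel": [-3,-6,15],"rotation": [0,0,0.5]},{"gripper": 60,"travel": [0,0,20],"rotation": [0,0,0]},{"gripper": 60,"travel": [0,0,20],"rotation": [0,0,0]},{"gripper": 60,"travel": [0,0,20],"rotation": [0,0,0]},{"gripper": 60,"travel": [0,0,20],"rotation": [0,0,0]},{"gripper": 60,"travel": [0,0,20],"rotation": [0,0,0]},{"gripper": 60,"travel": [0,0,20],"rotation": [0,0,0]},{"gripper": 60,"travel": [0,0,20],"rotation": [0,0,0]},{"gripper": 60,"travel": [0,0,20],"rotation": [0,0,0]},{"gripper": 60,"travel": [0,0,10],"rotation": [0,0,0]},{"gripper": 60,"travel": [0,0,0],"rotation": [0,0,0]}], newtons=60)

```text
t: 3.4
tcp_pos: [0.5582, -0.269, 0.0743]
tool_rot: [0.203, 0.979, 0.001, -0.003]
force: [0.3, 0.6, -0.3]
finger_gap: 0.704
```

```bash
python3 - <<'E'
from h import *
step([.5598,-.2698,.076],66.5)
c=manip.calibration("wrist");im=manip.snapshot("wrist")[:,:,::-1].copy();cv2.imwrite("pics/w2.png",im)
E
```

```text
t 3.4 tcp [ 0.5582 -0.269   0.0743] shift [-1.8 -0.1 -1.7] yang 66.57 tilt z [-0.0047  0.0033 -1.    ] turn_z 0.07 gap 0.704 F [ 0.3  0.6 -0.3]
```

View pics/w2.png

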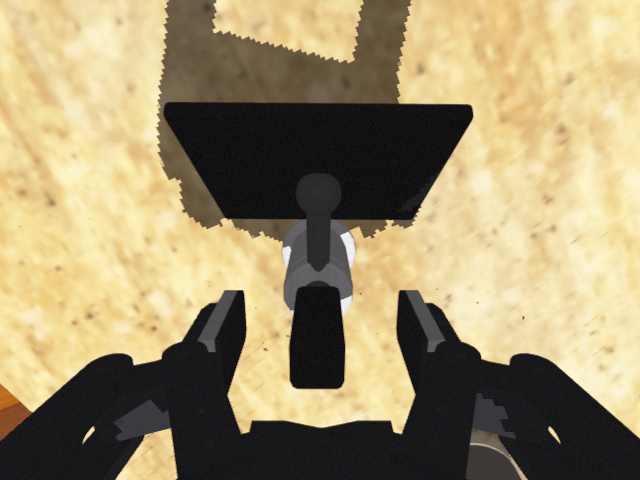

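The block is centred between the pads, with its middle at about (318,338) and the fingers at 222 and 420. The frame's edges are level, so the yaw matches. Closing.

send_rows(motion=[{"gripper": 30,"travel": [-1,0,0],"rotation": [0,0,0]},{"gripper": 15,"travel": [0,0,0],"rotation": [0,0,0]},{"gripper": 5,"travel": [0,0,0],"rotation": [0,0,0]},{"gripper": 5,"travel": [0,0,0],"rotation": [0,0,0]},{"gripper": 5,"travel": [0,0,0],"rotation": [0,0,0]},{"gripper": 5,"travel": [0,0,0],"rotation": [0,0,0]},{"gripper": 5,"travel": [0,0,0],"rotation": [0,0,0]},{"gripper": 5,"travel": [0,0,0],"rotation": [0,0,0]},{"gripper": 5,"travel": [0,0,0],"rotation": [0,0,0]},{"gripper": 5,"travel": [0,0,0],"rotation": [0,0,0]}], newtons=60)

```text
t: 4.28
tcp_pos: [0.5617, -0.2722, 0.0784]
tool_rot: [0.204, 0.979, -0.001, 0.001]
force: [0.8, 0.5, 6.3]
finger_gap: 0.199
```

send_rows(motion=[{"gripper": 5,"travel": [0,0,-5],"rotation": [0,0,0]},{"gripper": 5,"travel": [0,0,-15],"rotation": [0,0,0]},{"gripper": 5,"travel": [0,0,-20],"rotation": [0,0,0]},{"gripper": 5,"travel": [0,0,-25],"rotation": [0,0,0]},{"gripper": 5,"travel": [0,0,-30],"rotation": [0,0,0]},{"gripper": 5,"travel": [0,0,-30],"rotation": [0,0,0]},{"gripper": 5,"travel": [0,0,-30],"rotation": [0,0,0]},{"gripper": 5,"travel": [0,0,-30],"rotation": [0,0,0]},{"gripper": 5,"travel": [0,0,-25],"rotation": [0,0,0]},{"gripper": 5,"travel": [0,0,-15],"rotation": [0,0,0]},{"gripper": 5,"travel": [0,0,-10],"rotation": [0,0,0]},{"gripper": 5,"travel": [0,0,0],"rotation": [0,0,0]}])

```text
t: 5.28
tcp_pos: [0.5611, -0.272, 0.3139]
tool_rot: [0.204, 0.979, -0.001, 0.002]
force: [0.1, 0.7, -2.8]
finger_gap: 0.2
```

```bash
python3 - <<'E'
from h import *
step([.5987,-.0247,.31],40.8)
E
```

```text
t 5.2833 tcp [ 0.5611 -0.272   0.3139] shift [ 64.2 241.7   3.5] yang 66.49 tilt z [ 0.0027 -0.002  -1.    ] turn_z 25.69 gap 0.2 F [ 0.1  0.7 -2.8]
```

Gripped: gap 0.20 is about 17 mm, and the head is lifted. Now I'll carry it over the spigot, then turn it.

send_rows(motion=[{"gripper": 5,"travel": [3,10,0],"rotation": [0,0,0]},{"gripper": 5,"travel": [5,20,0],"rotation": [0,0,0]},{"gripper": 5,"travel": [6,22,0],"rotation": [0,0,0]},{"gripper": 5,"travel": [6,22,0],"rotation": [0,0,0]},{"gripper": 5,"travel": [6,22,0],"rotation": [0,0,0]},{"gripper": 5,"travel": [6,22,0],"rotation": [0,0,0]},{"gripper": 5,"travel": [6,22,0],"rotation": [0,0,0]},{"gripper": 5,"travel": [6,22,0],"rotation": [0,0,0]},{"gripper": 5,"travel": [6,22,0],"rotation": [0,0,0]},{"gripper": 5,"travel": [6,22,0],"rotation": [0,0,0]},{"gripper": 5,"travel": [5,20,0],"rotation": [0,0,0]},{"gripper": 5,"travel": [3,16,0],"rotation": [0,0,0]}])

```text
t: 6.28
tcp_pos: [0.5967, -0.0211, 0.3093]
tool_rot: [0.203, 0.979, 0.001, -0.003]
force: [-0.5, -0.9, -3.0]
finger_gap: 0.199
```

send_rows(motion=[{"gripper": 5,"travel": [0,0,0],"rotation": [0,0,2]},{"gripper": 5,"travel": [0,0,0],"rotation": [0,0,3]},{"gripper": 5,"travel": [0,0,0],"rotation": [0,0,4]},{"gripper": 5,"travel": [0,0,0],"rotation": [0,0,4]},{"gripper": 5,"travel": [0,0,0],"rotation": [0,0,4]},{"gripper": 5,"travel": [0,0,0],"rotation": [0,0,4]},{"gripper": 5,"travel": [0,0,0],"rotation": [0,0,3]},{"gripper": 5,"travel": [0,0,0],"rotation": [0,0,1.7]},{"gripper": 5,"travel": [0,0,0],"rotation": [0,0,0]},{"gripper": 5,"travel": [0,0,0],"rotation": [0,0,0]}])

```text
t: 7.12
tcp_pos: [0.5973, -0.0233, 0.31]
tool_rot: [0.416, 0.909, -0.0, -0.002]
force: [0.6, 0.1, -2.0]
finger_gap: 0.197
```

```bash
python3 - <<'E'
from h import *
for k in range(3): step([.5987,-.0247,.31],40.8); 
ims=[]
for n,(x,y,w,h) in dict(scene=(310,130,100,140),top=(270,130,100,140),wrist=(120,60,400,400)).items():
    c=manip.calibration(n);im=manip.snapshot(n)[:,:,::-1].copy();cv2.imwrite(f"pics/{n}3.png",im)
    f=4 if n!="wrist" else 1
    if n!="wrist":
        pass
    if n!="wrist": ims.append(cv2.resize(im[y:y+h,x:x+w],None,fx=4,fy=4,interpolation=cv2.INTER_CUBIC))
    print(n,[proj(c,p).round(1) for p in([.5987,-.0247,.195],[.5987,-.0247,.15])])
    step([.5987,-.0247,.31],40.8)
cv2.imwrite("pics/c3.png",np.hstack(ims))
E
```

```text
t 7.1167 tcp [ 0.5973 -0.0233  0.31  ] shift [-1.9  0.2 -0. ] yang 40.86 tilt z [-0.0041  0.0011 -1.    ] turn_z 0.06 gap 0.197 F [ 0.6  0.1 -2. ]
t 7.1167 tcp [ 0.5973 -0.0233  0.31  ] shift [-1.9  0.2 -0. ] yang 40.86 tilt z [-0.0041  0.0011 -1.    ] turn_z 0.06 gap 0.197 F [ 0.6  0.1 -2. ]
t 7.1167 tcp [ 0.5973 -0.0233  0.31  ] shift [-1.9  0.2 -0. ] yang 40.86 tilt z [-0.0041  0.0011 -1.    ] turn_z 0.06 gap 0.197 F [ 0.6  0.1 -2. ]
scene [array([357.6, 195.7]), array([357.5, 211. ])]
t 7.1667 tcp [ 0.5976 -0.0235  0.3103] shift [-1.7  0.1  0.3] yang 40.86 tilt z [-3.3e-03  9.0e-04 -1.0e+00] turn_z 0.06 gap 0.2 F [ 0.5 -0.4 -2.2]
top [array([330.3, 191.9]), array([330.1, 198.1])]
t 7.2167 tcp [ 0.5978 -0.0237  0.3107] shift [-1.4 -0.   0.7] yang 40.84 tilt z [-2.5e-03  7.0e-04 -1.0e+00] turn_z 0.04 gap 0.204 F [ 0.3  0.2 -3.2]
wrist [array([321.4, 226.8]), array([321.4, 210.8])]
t 7.2667 tcp [ 0.598  -0.0238  0.3111] shift [-1.1 -0.1  1.1] yang 40.83 tilt z [-1.7e-03  5.0e-04 -1.0e+00] turn_z 0.03 gap 0.202 F [-0.2  0.6 -1.9]
```

View pics/c3.png

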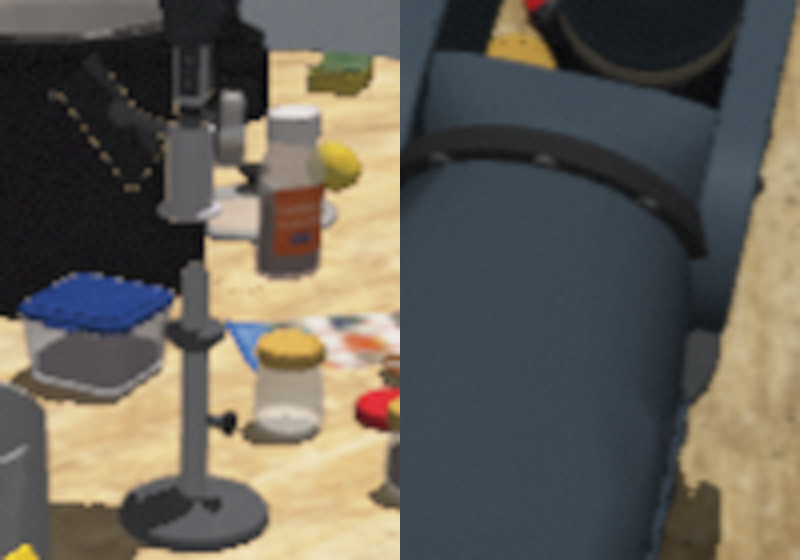

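View pics/wrist3.png

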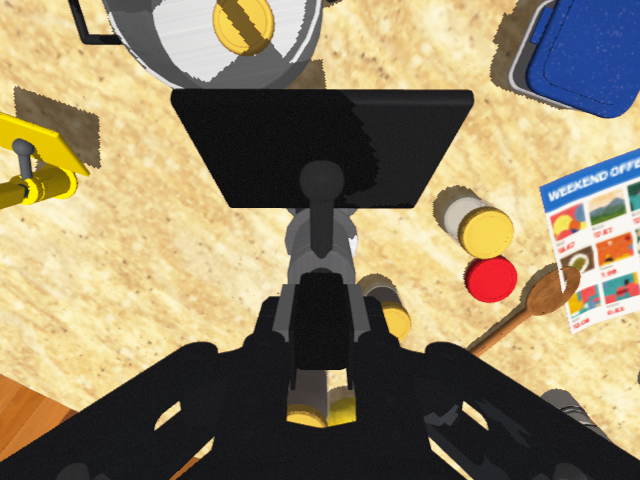

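The scene crop (left) shows the sleeve axis at about x=189 and the spigot at about x=195, so the sleeve is roughly 3 mm too far left. The wrist view shows the head aligned in the jaws. I'll measure the sleeve and spigot offset at sub-pixel level from the saved pictures.

```bash
python3 - <<'E'
from h import *
s3=cv2.imread("pics/scene3.png").astype(int);s0=cv2.imread("pics/scene0.png").astype(int)
for nm,im,rows in(("spig3",s3,(200,203,206)),("post3",s3,(222,230,240)),("spig0",s0,(200,203,206)),("sleeve",s3,(164,168,172,176)),("flange",s3,(182,183))):
    for r in rows: print(nm,r,im[r,345:372].sum(1)//3)
t=cv2.imread("pics/top0.png").astype(int)
for r in(189,190,192,194,200,204): print("top",r,t[r,318:344].sum(1)//3)
E
```

```text
spig3 200 [ 66  21  20  26  23  25  19  19  23  24  64  88  89  93  92  91  88 148
 174 172 188 197 202 205 208 207 206]
spig3 203 [ 86  87  87  91  90  79  81  99  84  49  76  89  92  92  94  91  91 146
 180 183 189 191 185 186 192 196 199]
spig3 206 [ 73  77  80  82  74  64  73  98 158 177 132  90  90  93  92  87  93 154
 187 189 189 189 190 190 190 192 195]
post3 222 [ 78  97 123 135 113 159 204 207 204 189 139  88  91  93  92  92 101 163
 195 195 195 196 194 191 190 187 184]
post3 230 [186 188 188 184 183 182 183 186 189 179 132  88  92  92  92  90 102 162
 192 188 185 183 183 182 184 186 190]
post3 240 [189 189 190 193 193 194 193 195 201 181 120  88  91  94  91  89 101 168
 196 193 191 190 189 191 192 179 160]
spig0 200 [ 64  21  19  21  23  21  24  21  22  19  63  98 103 102 101  95  91 146
 169 166 183 193 199 203 205 204 203]
spig0 203 [ 84  84  84  88  85  78  80  99  82  47  75  85  89  90  90  88  90 143
 177 180 185 188 181 181 189 191 196]
spig0 206 [ 73  75  77  79  72  61  71  93 154 174 128  86  91  91  90  89  90 151
 184 186 185 186 186 185 185 190 192]
sleeve 164 
[... 658 characters left out ...]
  95  97 127 159 170 176
 165 163 183 192 192 194 193 195 196]
top 189 [113 115 123 132 130 127 126 123 123 118 107 102 102 104 105 112 116 112
 112 113 116 124 124 118 111 105]
top 190 [113 112 118 126 130 126 121 109  97  96 104 118 124 117 104  98 102 107
 109 111 113 120 120 116 111 106]
top 192 [109 109 112 116 106  86  69  65  74  87 115 131 133 130 107  86  77  70
  79 101 111 115 118 115 107 100]
top 194 [103 114 120 103  72  59  57  63  72  76  77  93 101  93  81  78  70  61
  58  62  78 100 111 110 108 112]
top 200 [52 53 51 54 58 58 54 42 34 37 37 38 38 39 38 38 48 57 55 57 56 45 37 55
 73 90]
top 204 [52 53 53 50 45 51 58 57 52 38 25 20 18 22 27 43 56 56 51 42 28 15 24 41
 51 53]
```

Scene columns put the spigot at about 358.35 and the sleeve at about 356.8. With drift, that means moving 4 mm along tool -x. I'll correct, lower to just above the tip and check again numerically.

send_rows(motion=[{"gripper": 5,"travel": [-2,0,0],"rotation": [0,0,0]},{"gripper": 5,"travel": [-2,0,6],"rotation": [0,0,0]},{"gripper": 5,"travel": [0,0,8],"rotation": [0,0,0]},{"gripper": 5,"travel": [0,0,8],"rotation": [0,0,0]},{"gripper": 5,"travel": [0,0,4],"rotation": [0,0,0]},{"gripper": 5,"travel": [0,0,0],"rotation": [0,0,0]},{"gripper": 5,"travel": [0,0,0],"rotation": [0,0,0]},{"gripper": 5,"travel": [0,0,0],"rotation": [0,0,0]},{"gripper": 5,"travel": [0,0,0],"rotation": [0,0,0]}])

```text
t: 8.02
tcp_pos: [0.6014, -0.0272, 0.2864]
tool_rot: [0.416, 0.909, 0.0, 0.0]
force: [0.0, 0.9, -2.3]
finger_gap: 0.201
```

```bash
python3 - <<'E'
from h import *
step([.5987,-.0247,.225],40.8)
im=manip.snapshot("scene")[:,:,::-1].copy();cv2.imwrite("pics/scene4.png",im)
im=im.astype(int)
for r in(174,178,182,186,190,192,194,196,198,201): print(r,im[r,345:372].sum(1)//3)
step([.5987,-.0247,.225],40.8)
E
```

```text
t 8.0167 tcp [ 0.6014 -0.0272  0.2864] shift [ 3.7 -0.5 61.4] yang 40.8 tilt z [ 1.e-03 -3.e-04 -1.e+00] turn_z 0.0 gap 0.201 F [ 0.   0.9 -2.3]
174 [ 24  24  32  38  38  40  47  75 116 116  91  92  92  95  96  98  95  96
  93 120 167 192 198 200 198 182 121]
178 [ 23  24  22  24  19  61  61  19  98 113  90  93  96  96  97  97  97  97
  97 101 142 170 173 158 132 112 101]
182 [ 26  25  40  37  17  17  24  23 103 115  92  93  94  98  97  97  97  96
  97 101 156 190 190 191 191 191 193]
186 [ 59  58  24  21  22  24  22  24  83 101  92  93  95  96  98  98  95  96
  98 100 154 188 188 192 195 194 194]
190 [ 21  27  23  22  26  22  87 103  90  90  92  94  96  95  97  97  96  96
 119 149 192 212 182 162 161 163 165]
192 [ 22  23  22  24  21  24  78  89  91 102  95  94  96  96  97 114 139 163
 169 153 147 164 187 195 191 187 183]
194 [ 23  24  20  22  21  24  25  23  22  18  21  22  76  99 101 104 146 172
 175 183 186 183 181 177 176 178 185]
196 [ 23  21  22  23  24  22  22  23  21  19  25  51  84  93  94  88 142 180
 183 184 185 186 187 189 190 192 196]
198 [ 27  24  22  21  23  22  26  25  24  23  75  94  90  92  93  92  97 152
 187 190 191 193 199 205 208 207 203]
201 [ 84  65  64  79  90  68  22  25  22  21  64  87  92  93  92  91  86 150
 181 184 196 200 202 203 204 203 204]
t 8.0667 tcp [ 0.6014 -0.0272  0.2864] shift [ 3.7 -0.5 61.4] yang 40.8 tilt z [ 1.e-03 -2.e-04 -1.e+00] turn_z -0.0 gap 0.204 F [-0.4 -0.2 -2.4]
```

The sleeve is now at 358.75 against 358.35 for the spigot, so 1 mm back along tool +x, then down in small steps while watching the force.

send_rows(motion=[{"gripper": 5,"travel": [1,0,0],"rotation": [0,0,0]},{"gripper": 5,"travel": [0,0,4],"rotation": [0,0,0]},{"gripper": 5,"travel": [0,0,4],"rotation": [0,0,0]},{"gripper": 5,"travel": [0,0,4],"rotation": [0,0,0]},{"gripper": 5,"travel": [0,0,4],"rotation": [0,0,0]},{"gripper": 5,"travel": [0,0,4],"rotation": [0,0,0]},{"gripper": 5,"travel": [0,0,3],"rotation": [0,0,0]},{"gripper": 5,"travel": [0,0,0],"rotation": [0,0,0]},{"gripper": 5,"travel": [0,0,0],"rotation": [0,0,0]}])

```text
t: 8.82
tcp_pos: [0.6004, -0.0264, 0.2626]
tool_rot: [0.416, 0.909, -0.0, -0.0]
force: [-0.0, 0.9, -3.1]
finger_gap: 0.201
```

send_rows(motion=[{"gripper": 5,"travel": [0,0,3],"rotation": [0,0,0]},{"gripper": 5,"travel": [0,0,4],"rotation": [0,0,0]},{"gripper": 5,"travel": [0,0,4],"rotation": [0,0,0]},{"gripper": 5,"travel": [0,0,4],"rotation": [0,0,0]},{"gripper": 5,"travel": [0,0,4],"rotation": [0,0,0]},{"gripper": 5,"travel": [0,0,2],"rotation": [0,0,0]},{"gripper": 5,"travel": [0,0,0],"rotation": [0,0,0]},{"gripper": 5,"travel": [0,0,0],"rotation": [0,0,0]}])

```text
t: 9.48
tcp_pos: [0.6004, -0.0264, 0.2417]
tool_rot: [0.416, 0.909, -0.0, -0.0]
force: [0.1, 0.6, -3.1]
finger_gap: 0.203
```

No side load, and it's sliding on. Now the rest of the way, more slowly.

send_rows(motion=[{"gripper": 5,"travel": [0,0,3],"rotation": [0,0,0]},{"gripper": 5,"travel": [0,0,3],"rotation": [0,0,0]},{"gripper": 5,"travel": [0,0,3],"rotation": [0,0,0]},{"gripper": 5,"travel": [0,0,2],"rotation": [0,0,0]},{"gripper": 5,"travel": [0,0,1],"rotation": [0,0,0]},{"gripper": 5,"travel": [0,0,0],"rotation": [0,0,0]},{"gripper": 5,"travel": [0,0,0],"rotation": [0,0,0]},{"gripper": 5,"travel": [0,0,0],"rotation": [0,0,0]}])

```text
t: 10.15
tcp_pos: [0.6006, -0.0264, 0.2301]
tool_rot: [0.416, 0.909, 0.0, 0.0]
force: [0.0, -0.3, -2.1]
finger_gap: 0.198
```

send_rows(motion=[{"gripper": 5,"travel": [0,0,1],"rotation": [0,0,0]},{"gripper": 5,"travel": [0,0,1],"rotation": [0,0,0]},{"gripper": 5,"travel": [0,0,1],"rotation": [0,0,0]},{"gripper": 5,"travel": [0,0,0],"rotation": [0,0,0]},{"gripper": 5,"travel": [0,0,0],"rotation": [0,0,0]},{"gripper": 5,"travel": [0,0,0],"rotation": [0,0,0]}])

```text
t: 10.65
tcp_pos: [0.6007, -0.0264, 0.2284]
tool_rot: [0.416, 0.909, 0.0, 0.001]
force: [-2.2, 0.4, 5.5]
finger_gap: 0.202
```

The force has risen to about 8 N at TCP z 0.2284, which is the shoulder height plus the 78 mm grasp offset. I'll press 1 mm more, then verify.

send_rows(motion=[{"gripper": 5,"travel": [0,0,1],"rotation": [0,0,0]},{"gripper": 5,"travel": [0,0,0],"rotation": [0,0,0]},{"gripper": 5,"travel": [0,0,0],"rotation": [0,0,0]},{"gripper": 5,"travel": [0,0,0],"rotation": [0,0,0]},{"gripper": 5,"travel": [0,0,0],"rotation": [0,0,0]}])

```text
t: 11.07
tcp_pos: [0.6008, -0.0264, 0.2284]
tool_rot: [0.416, 0.909, 0.0, 0.001]
force: [-3.4, 0.8, 9.5]
finger_gap: 0.205
```

```bash
python3 - <<'E'
from h import *
step([.6007,-.0264,.228],40.8)
c=manip.calibration("wrist");w=manip.snapshot("wrist")[:,:,::-1].copy();s=manip.snapshot("scene")[:,:,::-1].copy()
sc=manip.calibration("scene")
p=proj(sc,[.457,.2985,.14]);print(p)
a=cv2.resize(s[150:250,320:400],None,fx=4,fy=4,interpolation=cv2.INTER_CUBIC)
a=cv2.copyMakeBorder(a,0,80,0,0,cv2.BORDER_CONSTANT)
cv2.imwrite("pics/c5.png",np.hstack([w[:, 80:560],a]))
for P in([.457,.2985,.14],[.4293,.0455,.018]): print("wrist px",proj(c,P))
print(ray(c,0,0,.018),ray(c,640,0,.018))
E
```

```text
t 11.0667 tcp [ 0.6008 -0.0264  0.2284] shift [ 0.1 -0.1  0.4] yang 40.81 tilt z [ 2.e-03 -6.e-04 -1.e+00] turn_z 0.01 gap 0.205 F [-3.4  0.8  9.5]
[258.82413827 194.72007376]
wrist px [ 608.29087923 -653.7633127 ]
wrist px [217.01657602 -10.65331452]
[ 0.30261412 -0.07416216  0.018     ] [0.68968916 0.26121617 0.018     ]
```

View pics/c5.png

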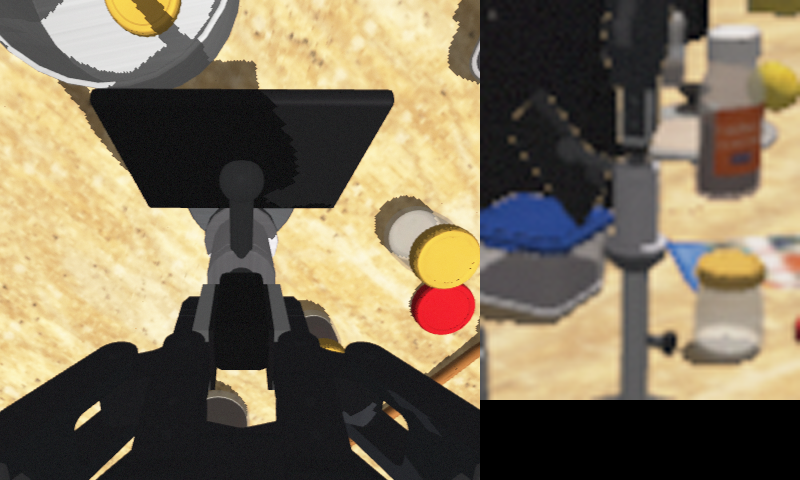

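The flange sits on the collar and the mirror edges are level in the wrist view, from (171,90) to (473,91). Recomputed in the head's frame, lens y is about +0.104 and lid y about -0.08. The allowed lid band there is -0.115 to -0.043, so it's central. Handing in.

```bash
python3 - <<'E'
from h import *
step([.6007,-.0264,.228],40.8)
print(manip.sign_off())
E
```

```text
t 11.1667 tcp [ 0.6008 -0.0264  0.2284] shift [ 0.1 -0.1  0.4] yang 40.8 tilt z [ 2.e-03 -6.e-04 -1.e+00] turn_z 0.0 gap 0.199 F [-2.3  1.  10.7]
the job is handed in; nothing more can be done
None
```

The mirror head is on the post with its sleeve down on the shoulder, turned towards the pot, and still held in the gripper with a light downward push. I handed the job in at about 11.2 s; the sign-off gave no verdict.

**Seating:** the last scene picture shows the flange on the collar. The tool was at 228.4 mm, which is the shoulder's 150 mm plus the 78 mm grasp offset. It was upright to about 0.1°, with about 10.7 N upward on the tool and a grip gap of about 17 mm.

**Aim:** the head's yaw is about -49.2°. In the head's frame the lens is at y ≈ +0.104 m and the lid at y ≈ -0.08 m. The allowed lid range there is -0.115 to -0.043 m, so it sits near the middle.

**Disagreements:**
- The lid's position differed by roughly 5–10 mm between the top and wrist pictures, which moves its sideways position by only about 5 mm.
- The spigot's position differed by about 2 mm between cameras, so I centred the sleeve on it in a single view.

**Not checked:** I never saw the lid in the mirror from the phone's side; the aim is calculated from measured positions. I did not re-measure the pot or jars, but nothing touched them as far as the forces and pictures show.

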